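# Slide the adapter plate along the fence into its corner pocket

### The arm

A 6-joint arm with a two-finger parallel gripper is mounted at the origin on a cart in front of the work surface, level with it; the furniture and walls round the work are solid. World frame = base frame: x ahead of the robot, y to its left, z up, the work surface at z = 0. Lengths are in m, angles in rad, forces in N, time in s.
With the tool pointing down it reaches from about 0.275 to 0.85 m from the base axis. Payload 19 kg.
Tool frame: the origin (TCP) lies on the centre line of the jaws, within the pads' length; the fingertips stand 19 mm ahead of it and the grasp point (between the pads) is the TCP; z points along the fingers, y is the line along which they close (so a half turn about z gives the same grasp; the last joint's range is limited). The gripper opens to 85 mm and grips with 20 to 120 N. Pads are 22 mm wide; open, the fingers measure 114 mm over their backs; the gripper's body (76 mm by 85 mm) begins 54 mm behind the grasp point. The pads swing forward as they close: fully open they stand 13 mm farther back than shut.
Start: joints at [-1.314, 0.15, 1.437, -0, 1.554, -0.134], TCP at [0.219, -0.532, 0.25] pointing down, gripper open.
Joint ranges: [-2.8, 2.8], [-0.68, 2.1], [0.12, 2.68], [-1.39, 4.53], [0.16, 2.79], [-2.81, 2.81]. Speed limits (rad/s): [1.89, 1.89, 2.22, 3.01, 3.01, 3.01].

### API

Orientations are given as a unit quaternion [w, x, y, z].
In Python, from workcell import ctrl gives the robot as it stands. The module is installed in compiled form; this text tells all that it offers.
- The arm moves only by the shell command python3 -m creep 'ROWS'. ROWS is JSON, a list of rows, each a list of 3 entries, a list of its own where there are three numbers: the closure in counts, from 0 (fully open) to 255 (shut), then the shift along the world's x, y, z in cm, then the turn about the world's z in rad. A call has 1 to 8 rows; each row is the pose to reach, as a shift and turn from the pose commanded when the call began; what a row does not reach only later rows make up. A row lasts 1/8 s, in which the tool goes at most 62.5 mm and 10.7 degrees, less where a joint would pass 70% of its speed; a pose out of reach is approached as far as the arm can. A call with a gripper value outside its range is refused whole. The fingers move at their own pace and stop on an object; the grip force is fixed at half the most. Time passes only in rows, so rows that repeat a pose let the fingers close. It gives the time, the measured TCP pose, the force, the opening and the grip force at its end, in the units of the state.
- ctrl.sense(): the state, without advancing time (a new reading comes with each control period).
- ctrl.read_camera(name): name is "scene" or "top"; returns the picture (420x560x3 uint8, red, green, blue); there is no depth.
- ctrl.camera_info(name): a dict with "fx", "fy", "cx", "cy" (pixels), "k1" (the pictures are not rectified: a ray, as slopes to the right and down, at radius r is drawn at 1 + k1 r^2 times it, then the intrinsics apply), "R" (3x3) and "t" (3): a world point X has camera coordinates R X + t. Camera axes: x right, y down, z forward; pixel columns grow to the right and rows downward; lengths in m; the calibration is good to about 2 mm. A picture is of the moment at which its call begins. camera_info takes no time and is no camera call.
- ctrl.hand_in(): hands the job in; it is judged then, once.
Trained networks look in the newest picture that a camera, given by its name, has taken for a name from the list of things; names that differ only in an ending like _2 or _b are one class to them, and where a whole thing is asked for, a point or a joint stands for the part that bears it (a point fixed in the world has none). Each returns a list of dicts, best first, with "score" (0 to 1); they miss things now and then, are a little off and sometimes report something else, mostly with a low value. They report only what shows in the picture. A call takes as long as a camera call. They do not tell look-alikes from the thing itself.
- ctrl.find_in(query, camera): "uv" ([column, row] in pixels, amid what is visible of it).
The state is a dict: "time": time; "joint_positions": joint angles; "joint_vel": joint speeds; "joint_torque": joint torques, N m; "position": TCP position; "eef_rot": TCP orientation; "wrist_force": force on the tool from outside, world axes, zero at the start; "ft_torque": the same for the moment, N m; "width": finger opening in m; "finger_force": force on a finger pad.
Only numpy, scipy, OpenCV 4.12 (cv2) and the standard library are available. Lean on these libraries where they do the work, as an engineer would, in place of code of your own. Each camera call takes 0.05 s, during which the arm holds its last target. There are 200 camera calls.

### The job

With a fingertip, push the square adapter plate across the cart top until one side lies flat against the long fence beside it, still clear of the corner pocket; then slide it along the fence, keeping it against the fence, into the pocket until it is fully home, snug and square against both the fence and the end stop. Only push it: never lift or tip it, and leave the small things lying around the fence where they are.

Things in the scene. Friction and masses are not known exactly. Their poses are not given: they have to be found in the camera images.
- adapter_plate: Loose square plate of light bare aluminium, 62 x 62 x 10 mm, about 0.1 kg, a round hole in its middle and four small ones at its corners. Lies flat on the cart top in front of the fence (on its +y side), turned up to 0.45 rad from square with it. Origin: centre of its underside; x and y parallel to its sides, z up.
- corner_fence: Dark steel J-shaped fence fixed to the cart top, bars 14 mm thick, 12 mm high (screw heads to 16 mm). Origin: the pocket's inner corner, at the height of the cart top; z up. +x runs along the long fence's inner face (y = 0, to x = 200 mm) away from the end stop (inner face x = 0); +y points into the work area. The long fence lies on the far side from the robot, the pocket at its right end.
- pocket_centre (a point): Centre of the plate's home, at the height of the cart top: x = y = 31 mm from the fence's origin, same axes; here the plate touches fence and end stop and stands 32 mm out of the pocket.
- lip_end (a point): Tip of the pocket's short lip, at the height of the cart top, on its inner face. The lip runs from the end stop parallel to the long fence: inner face y = 67 mm, outer y = 81 mm in the fence's frame, reaching x = 30 mm, mouth slightly eased, 12 mm high. The pocket is thus 67 mm wide, 30 mm deep, open towards +x.
- kf_blank: Bystander: round light metal blank flange, 55 mm across, 9 mm high, lying flat on the robot's side of the pocket. Origin: centre of its underside.
- sample_tin: Bystander: small cream sample tin, 34 mm across, 31 mm high, upright outside the end stop. Origin: centre of its underside.
- spare_knob: Bystander: orange knob with a screw, 26 mm across, 32 mm high, standing behind the fence. Origin: centre of its underside.
- hex_key: Bystander: black hex key, 34 x 89 x 8 mm, lying behind the fence. Origin: centre of its underside.
- fork: Bystander: black slotted clamping fork, 25 x 60 x 7 mm, lying beyond the open end of the fence. Origin: centre of its underside.
There are look-alikes about, which are no part of the job. What is meant by the adapter_plate is not green or purple, and is the larger of those in its own colour.

How it is judged:
By the outcome, as a careful person would: the job done as asked, in the order asked, and still so for the second after the job is handed in, with the robot touching nothing.
It also fails if it takes over 58 s, if anything falls off the work surface, if the arm or the gripper's body presses on something with over 40 N, if the wrist force passes 120 N, or if a joint passes its speed limit or range.

## Working session

There is one attempt and no reset: what is moved stays moved. The work goes in short steps, Python scripts to look and compute and a shell command to move; the robot and the scene stay as the last step left them, time stands still between calls to the robot, and variables do not carry over. Pictures are saved under pics/ and viewed, at most 10 in all, crops included, and the job is handed in when it is done.

```bash
mkdir -p pics
cat > h.py <<'E'
import numpy as np, cv2
from workcell import ctrl
def snap(cam,name):
    im=ctrl.read_camera(cam); cv2.imwrite(f'pics/{name}.png',im[:,:,::-1]); return im
def ray2w(cam,uv,z=0.):
    c=ctrl.camera_info(cam); d=np.array([(uv[0]-c['cx'])/c['fx'],(uv[1]-c['cy'])/c['fy']]); s=d.copy()
    for _ in range(30): s=d/(1+c['k1']*(s@s))
    R=np.array(c['R']);t=np.array(c['t']); o=-R.T@t; v=R.T@np.array([s[0],s[1],1]); return o+v*(z-o[2])/v[2]
def w2px(cam,X):
    c=ctrl.camera_info(cam); p=np.array(c['R'])@np.array(X)+np.array(c['t']); s=p[:2]/p[2]; s=s*(1+c['k1']*(s@s))
    return np.array([s[0]*c['fx']+c['cx'],s[1]*c['fy']+c['cy']])
E
python3 - <<'E'
from h import *
a=snap('top','t0'); b=snap('scene','s0')
for cam in ('top','scene'):
  for q in ('adapter_plate','corner_fence','kf_blank','lip_end'):
    for r in ctrl.find_in(q,cam)[:5]: print(cam,q,np.round(r['uv']),round(r['score'],2),np.round(ray2w(cam,r['uv'],.01),3))
s=ctrl.sense(); print(s['time'],s['position'],s['eef_rot'],s['width'])
E
```

```text
top adapter_plate [215. 239.] 0.95 [ 0.461 -0.093  0.01 ]
top adapter_plate [171. 282.] 0.94 [ 0.378 -0.008  0.01 ]
top adapter_plate [350. 267.] 0.92 [ 0.402 -0.353  0.01 ]
top adapter_plate [276. 195.] 0.66 [ 0.544 -0.212  0.01 ]
top adapter_plate [363. 212.] 0.62 [ 0.508 -0.38   0.01 ]
top corner_fence [278. 196.] 0.79 [ 0.543 -0.215  0.01 ]
top corner_fence [295. 276.] 0.64 [ 0.388 -0.246  0.01 ]
top lip_end [273. 193.] 0.87 [ 0.549 -0.205  0.01 ]
scene adapter_plate [262. 279.] 0.97 [ 0.391 -0.359  0.01 ]
scene adapter_plate [329. 274.] 0.92 [ 0.5   -0.394  0.01 ]
scene adapter_plate [245. 220.] 0.87 [ 0.448 -0.126  0.01 ]
scene adapter_plate [205. 213.] 0.55 [ 0.378 -0.047  0.01 ]
scene corner_fence [293. 226.] 0.68 [ 0.531 -0.198  0.01 ]
scene kf_blank [236. 255.] 0.81 [ 0.379 -0.263  0.01 ]
scene lip_end [294. 226.] 0.94 [ 0.533 -0.194  0.01 ]
scene lip_end [242. 219.] 0.48 [ 0.444 -0.117  0.01 ]
0.5 [ 0.21900419 -0.53162783  0.25025092] [-6.19140170e-05  9.80972291e-01  1.94147781e-01 -3.28252335e-06] 0.08531051040417328
```

View pics/t0.png

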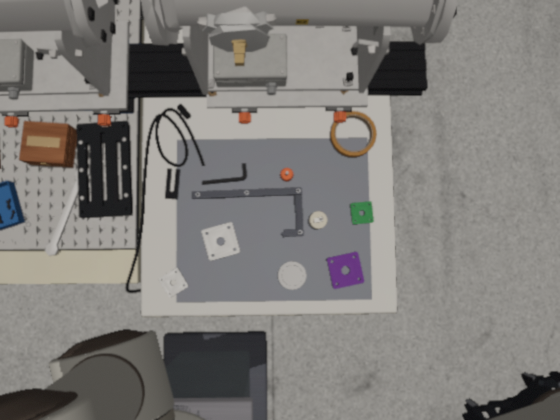

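View pics/s0.png

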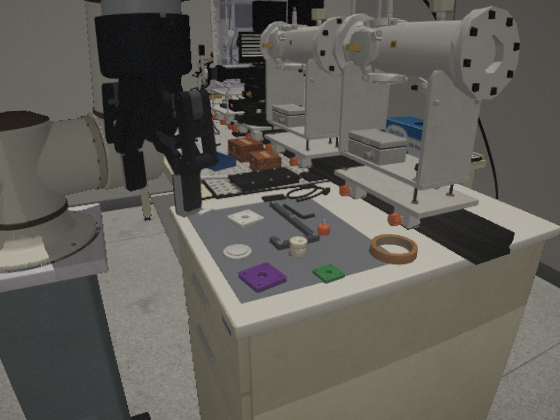

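Aluminium-coloured plates are at top (220,241) and (173,282); the purple one is at (345,270) and the green one at (362,212). The larger one in bare aluminium is (220,241), so I'll confirm it in a crop. The fence runs from (193,195) to (300,190), with its end stop down to (300,235).

Run:
```python
from h import *
im=cv2.imread('pics/t0.png'); c=im[165:305,155:315]; cv2.imwrite('pics/c0.png',cv2.resize(c,None,fx=4.2,fy=4.2,interpolation=cv2.INTER_CUBIC))
# plate
def rect(x0,y0,x1,y1):
    g=im[y0:y1,x0:x1].min(2); m=(g>140).astype(np.uint8)
    cs,_=cv2.findContours(m,cv2.RETR_EXTERNAL,cv2.CHAIN_APPROX_NONE); k=max(cs,key=cv2.contourArea)
    W=np.array([ray2w('top',p[0]+[x0,y0],.01)[:2] for p in k]).astype(np.float32)
    r=cv2.minAreaRect(W*1000); return r
print(rect(195,215,250,268),rect(155,262,200,300))
```

```text
((456.3651428222656, -102.69486999511719), (63.15286636352539, 63.23143768310547), 15.080591201782227) ((381.7133483886719, -7.615283966064453), (71.2329330444336, 61.57606887817383), 0.1682031750679016)
```

View pics/c0.png

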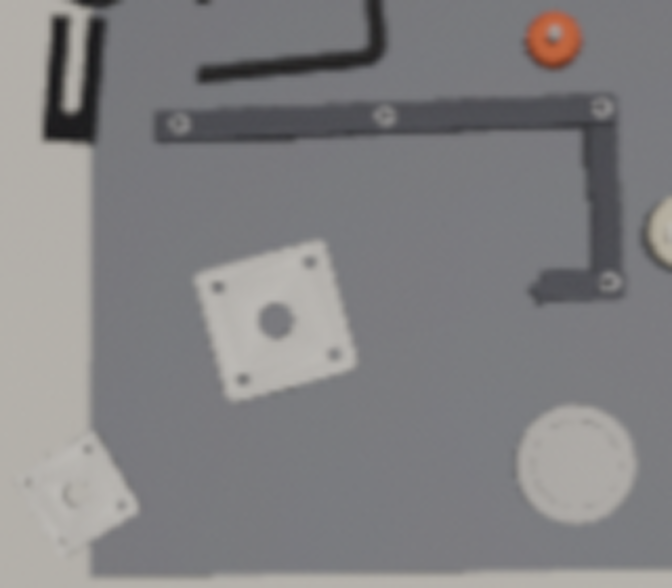

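The crop confirms it: the plate at crop (275,320) is the larger aluminium one, turned about 15° from world axes, and the fence's inner edges are visible.

Run:
```python
from h import *
f=lambda p,z:ray2w('top',[155+(p[0]+.5)/4.2-.5,165+(p[1]+.5)/4.2-.5],z)[:2]*1000
c=ctrl.camera_info('top'); print('cam',-np.array(c['R']).T@c['t'])
for n,p,z in [('s1',(180,123),.016),('s2',(386,116),.016),('s3',(602,107),.016),('s4',(610,282),.016),('in1',(158,141),.012),('in2',(585,127),.012),('in1low',(158,141),0),('in2low',(585,127),0),('es1',(583,130),.012),('es2',(592,268),.012),('lipin',(540,272),.012),('liptip',(530,290),.012),('blank',(576,463),.009)]: print(n,np.round(f(p,z),1))
```

```text
cam [ 0.41702136 -0.19984321  1.00146685]
s1 [547.4 -59.6]
s2 [ 549.5 -154.4]
s3 [ 552.5 -254. ]
s4 [ 471.7 -256.2]
in1 [539.7 -48.9]
in2 [ 543.8 -246.1]
in1low [541.2 -47. ]
in2low [ 545.3 -246.7]
es1 [ 542.4 -245.2]
es2 [ 478.5 -248.3]
lipin [ 476.9 -224.4]
liptip [ 468.7 -219.6]
blank [ 389.3 -239.6]
```

Large plate centre ≈ (0.456,-0.103), about 0.24 rad CCW to the fence. Fence origin ≈ (0.5445,-0.2465), with its long face along world +y (yaw offset 0.026). I'm going to a spot on the robot side of the plate with the fingers shut.

```bash
python3 -m creep '[[255,[2,5,0],-0.1],[255,[4,10,0],-0.2],[255,[6.5,16,0],-0.3],[255,[9,22,-2],-0.365],[255,[11,28,-5],-0.365],[255,[13.5,34,-9],-0.365],[255,[15.5,39,-13],-0.365],[255,[17.4,43.6,-17],-0.365]]'; python3 -m creep '[[255,[0,0,0],0],[255,[0,0,0],0],[255,[0,0,0],0],[255,[0,0,0],0]]'
```

```text
time: 1.5
position: [0.383, -0.1196, 0.1008]
eef_rot: [0.0, 1.0, 0.013, 0.001]
wrist_force: [1.0, 0.6, 0.3]
width: -0.0001
finger_force: 0.0
time: 2.0
position: [0.3826, -0.1221, 0.102]
eef_rot: [0.0, 1.0, 0.012, 0.0]
wrist_force: [0.8, 0.5, 0.4]
width: 0.0006
finger_force: 0.0
```

```bash
python3 -m creep '[[255,[0.5,2,-1],0],[255,[0.5,2.6,-3],0],[255,[0.5,2.6,-5],0],[255,[0.5,2.6,-6],0],[255,[0.5,2.6,-6.5],0],[255,[0.5,2.6,-6.5],0]]'
python3 - <<'E'
from h import *
im=snap('top','t1'); s=snap('scene','s1'); print(ctrl.sense()['time'])
a=cv2.resize(im[170:300,160:320],None,fx=3.2,fy=3.2,interpolation=cv2.INTER_CUBIC);b=cv2.resize(s[150:290,130:290],None,fx=1.6,fy=1.6)
C=np.zeros((416,512+256,3),np.uint8);C[:a.shape[0],:512]=a;C[:b.shape[0],512:512+b.shape[1]]=b;cv2.imwrite('pics/c1.png',C[:,:,::-1])
E
```

```text
time: 2.75
position: [0.3877, -0.0955, 0.0366]
eef_rot: [-0.0, 1.0, 0.013, 0.0]
wrist_force: [1.3, 0.4, 0.1]
width: 0.0
finger_force: 0.0
2.85
```

View pics/c1.png

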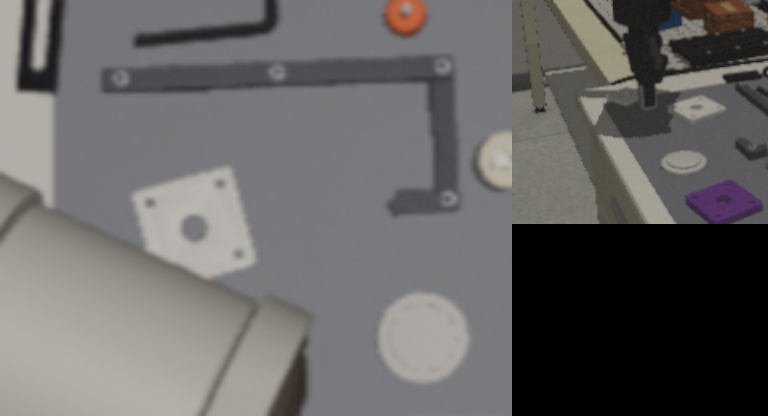

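The arm hides part of the top view, but the plate at crop (195,225) is still undisturbed. The scene view shows the fingertip just above the table, short of the plate. I'll go down slowly.

```bash
python3 -m creep '[[255,[0,0,-0.4],0],[255,[0,0,-0.8],0],[255,[0,0,-1.1],0],[255,[0,0,-1.3],0],[255,[0,0,-1.3],0]]'
```

```text
time: 3.48
position: [0.3875, -0.0951, 0.0232]
eef_rot: [-0.0, 1.0, 0.013, -0.0]
wrist_force: [-0.5, 0.4, 0.7]
width: -0.0
finger_force: 0.0
```

```bash
python3 -m creep '[[255,[1,0,0],0],[255,[2,0.1,0],0],[255,[2.6,0.1,0],0],[255,[3.2,0.1,0],0],[255,[3.8,0.1,0],0],[255,[4.4,0.1,0],0],[255,[5,0.15,0],0],[255,[5,0.15,0],0]]'
python3 - <<'E'
from h import *
im=snap('top','t2')
a=cv2.resize(im[170:300,160:320],None,fx=4,fy=4,interpolation=cv2.INTER_CUBIC);cv2.imwrite('pics/c2.png',a[:,:,::-1])
E
```

```text
time: 4.47
position: [0.4379, -0.0937, 0.0234]
eef_rot: [-0.0, 1.0, 0.013, 0.0]
wrist_force: [-0.3, 0.3, -0.9]
width: 0.0002
finger_force: 0.0
```

View pics/c2.png

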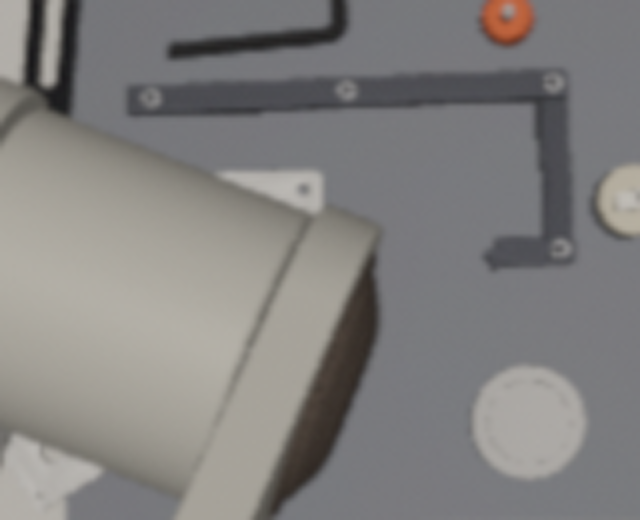

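The plate is now nearly square to the fence, its far edge at crop row 172 (columns 218–322), about 30 mm short of the fence inner face (row 108). I'll continue.

```bash
python3 -m creep '[[255,[0.6,0,0],0],[255,[1.2,0,0],0],[255,[1.8,0.05,0],0],[255,[2.3,0.05,0],0],[255,[2.6,0.05,0],0],[255,[2.6,0.05,0],0]]';  python3 -m creep '[[255,[0.1,0,0],0],[255,[0.2,0,0],0],[255,[0.2,0,0],0]]'
```

```text
time: 5.28
position: [0.4637, -0.0932, 0.0234]
eef_rot: [-0.0, 1.0, 0.013, 0.0]
wrist_force: [0.6, -0.8, -0.5]
width: -0.0001
finger_force: 0.0
time: 5.65
position: [0.4656, -0.0932, 0.0234]
eef_rot: [-0.0, 1.0, 0.013, 0.0]
wrist_force: [0.0, -0.3, 0.2]
width: -0.0001
finger_force: 0.1
```

```bash
for i in 1 2; do python3 -m creep '[[255,[0.1,0,0],0],[255,[0.2,0,0],0],[255,[0.2,0,0],0]]' | egrep 'pos|wrist'; done
```

```text
position: [0.4669, -0.0931, 0.0231]
wrist_force: [-7.1, 0.2, 1.8]
position: [0.4677, -0.093, 0.0229]
wrist_force: [-18.2, -1.1, 9.4]
```

```bash
python3 -m creep '[[255,[-0.6,0,0],0],[255,[-1.5,0,0.5],0],[255,[-1.5,0,4],0],[255,[-1.5,2,7],0],[255,[-1,7,8],0],[255,[-1,12,8],0],[255,[-1,15,8],0],[255,[-1,15,8],0]]'
python3 - <<'E'
from h import *
im=snap('top','t3')
a=cv2.resize(im[170:300,160:320],None,fx=4,fy=4,interpolation=cv2.INTER_CUBIC);cv2.imwrite('pics/c3.png',a[:,:,::-1])
E
```

```text
time: 7.4
position: [0.4593, 0.0584, 0.1039]
eef_rot: [-0.0, 1.0, 0.014, 0.0]
wrist_force: [1.0, -0.4, -0.3]
width: -0.0
finger_force: 0.0
```

View pics/c3.png

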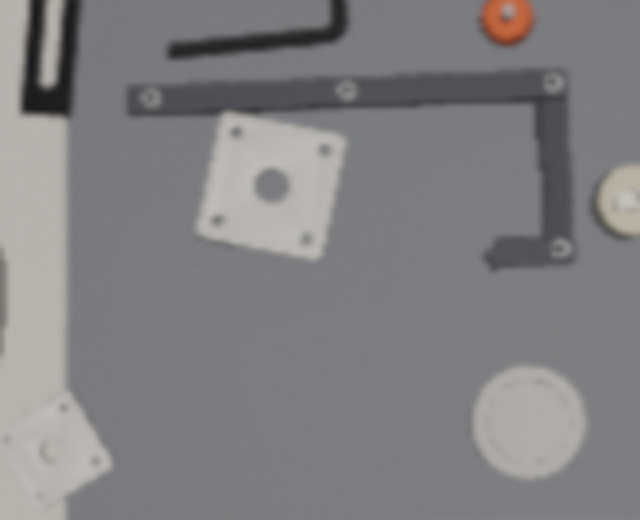

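The plate is clear of the pocket but turned about 14° CW, with only its far-left corner (222,112) at the fence. I'll push on the right part of its near side, around crop (298,255), to close it flat.

```bash
cat >> h.py <<'E'
O=np.array([544.5,-246.5]); ex=np.array([-.026,.9997]); ey=np.array([-.9997,-.026])
def tof(w): d=np.asarray(w)[:2]-O; return np.array([d@ex,d@ey])
def tow(f): return O+f[0]*ex+f[1]*ey
def plate(im,x0,y0,x1,y1):
    m=(im[y0:y1,x0:x1].min(2)>140).astype(np.uint8)
    cs,_=cv2.findContours(m,cv2.RETR_EXTERNAL,cv2.CHAIN_APPROX_NONE); k=max(cs,key=cv2.contourArea)
    W=np.array([tof(ray2w('top',p[0]+[x0,y0],.01)*1000) for p in k]).astype(np.float32); return cv2.minAreaRect(W),W
E
python3 - <<'E'
from h import *
im=cv2.imread('pics/t3.png'); r,W=plate(im,200,190,255,240); print(r,cv2.boxPoints(r)); print(tow([r[0][0]-11,0]),tow([r[0][0]-11,62+45]),tof(np.array([459.3,58.4])))
E
```

```text
((130.83767700195312, 36.75589370727539), (63.268917083740234, 63.47698974609375), 76.19602966308594) [[ 92.46786    13.607941 ]
 [154.11148    -1.5377178]
 [169.20749    59.903847 ]
 [107.56387    75.04951  ]]
[ 541.3842204 -126.6982743] [ 434.4163204 -129.4802743] [307.02373  77.24704]
```

```bash
python3 -m creep '[[255,[-1,-5,0],0],[255,[-2.2,-10,0],0],[255,[-2.2,-15,0],0],[255,[-2.2,-18.75,0],0],[255,[-2.2,-18.75,-3],0],[255,[-2.2,-18.75,-6],0],[255,[-2.2,-18.75,-7.5],0],[255,[-2.2,-18.75,-8.05],0]]';python3 -m creep '[[255,[0,0,0],0],[255,[0,0,0],0]]'
```

```text
time: 8.45
position: [0.4373, -0.131, 0.0226]
eef_rot: [-0.0, 1.0, 0.013, -0.0]
wrist_force: [-0.0, -0.4, 0.1]
width: 0.0002
finger_force: 0.0
time: 8.7
position: [0.438, -0.1309, 0.0237]
eef_rot: [0.0, 1.0, 0.013, 0.001]
wrist_force: [0.8, -0.5, 1.0]
width: -0.0001
finger_force: 0.0
```

```bash
python3 -m creep '[[255,[0.6,0,0],0],[255,[1.2,0.05,0],0],[255,[1.7,0.05,0],0],[255,[2.1,0.05,0],0],[255,[2.5,0.05,0],0],[255,[2.8,0.05,0],0],[255,[2.8,0.05,0],0]]'|egrep 'pos|wrist'; for i in 1 2; do python3 -m creep '[[255,[0.1,0,0],0],[255,[0.15,0,0],0],[255,[0.15,0,0],0]]' | egrep 'pos|wrist'; done
```

```text
position: [0.4657, -0.1302, 0.0229]
wrist_force: [-0.8, 0.1, -0.4]
position: [0.467, -0.1302, 0.0229]
wrist_force: [-1.1, -0.5, -0.6]
position: [0.4686, -0.1302, 0.0229]
wrist_force: [-0.6, -0.7, 0.3]
```

```bash
for i in 1 2; do python3 -m creep '[[255,[0.1,0,0],0],[255,[0.15,0,0],0],[255,[0.15,0,0],0]]' | egrep 'time|pos|wrist'; done
```

```text
time: 10.7
position: [0.4698, -0.1302, 0.0228]
wrist_force: [-5.4, -1.8, 1.2]
time: 11.08
position: [0.4701, -0.1302, 0.0227]
wrist_force: [-17.2, -2.8, 9.7]
```

```bash
python3 -m creep '[[255,[-0.6,0,0],0],[255,[-1.5,0,0.5],0],[255,[-1.5,0,4],0],[255,[-1.5,2,7],0],[255,[-1,7,8],0],[255,[-1,12,8],0],[255,[0,16,8],0],[255,[0,16,8],0]]'
python3 - <<'E'
from h import *
im=snap('top','t4'); r,W=plate(im[:,:,::-1],195,190,265,240); print(r); print(np.round(cv2.boxPoints(r),1))
a=cv2.resize(im[170:300,160:320],None,fx=4,fy=4,interpolation=cv2.INTER_CUBIC);cv2.imwrite('pics/c4.png',a[:,:,::-1])
E
```

```text
time: 12.08
position: [0.4716, 0.0319, 0.1033]
eef_rot: [-0.0, 1.0, 0.014, 0.0]
wrist_force: [1.0, -0.6, -0.5]
width: 0.0001
finger_force: 0.0
((133.95184326171875, 30.570215225219727), (63.188968658447266, 61.69502258300781), 0.8599445819854736)
[[101.9  60.9]
 [102.8  -0.7]
 [166.    0.2]
 [165.1  61.9]]
```

View pics/c4.png

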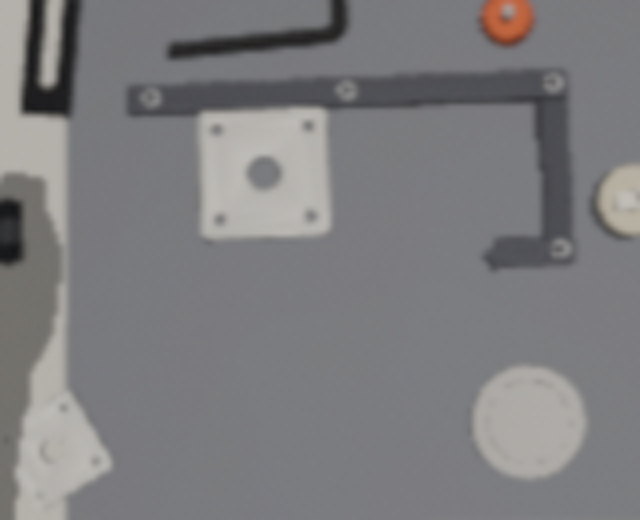

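The plate now lies flat along the long fence (centre at crop (263,172), fence frame x=134, y≈31, within 1°), far from the pocket. Next I'll put the finger on its open-end side.

```bash
python3 -m creep '[[255,[1.5,-4,0],0],[255,[3.2,-8.75,0],0],[255,[3.2,-8.75,-3],0],[255,[3.2,-8.75,-6],0],[255,[3.2,-8.75,-7.5],0],[255,[3.2,-8.75,-8],0],[255,[3.2,-8.75,-8],0]]'
```

```text
time: 13.0
position: [0.5038, -0.0579, 0.0235]
eef_rot: [0.0, 1.0, 0.013, 0.0]
wrist_force: [0.2, -0.1, -0.0]
width: -0.0
finger_force: 0.0
```

```bash
python3 -m creep '[[255,[0,-0.6,0],0],[255,[0.05,-1.2,0],0],[255,[0.1,-1.8,0],0],[255,[0.15,-2.4,0],0],[255,[0.2,-3,0],0],[255,[0.25,-3.6,0],0],[255,[0.3,-4.2,0],0],[255,[0.3,-4.2,0],0]]'|egrep 'pos|wrist'
python3 - <<'E'
from h import *
im=snap('top','t5')
a=cv2.resize(im[170:300,160:320],None,fx=4,fy=4,interpolation=cv2.INTER_CUBIC);cv2.imwrite('pics/c5.png',a[:,:,::-1])
E
```

```text
position: [0.5067, -0.1002, 0.0229]
wrist_force: [-0.4, 0.5, 0.3]
```

View pics/c5.png

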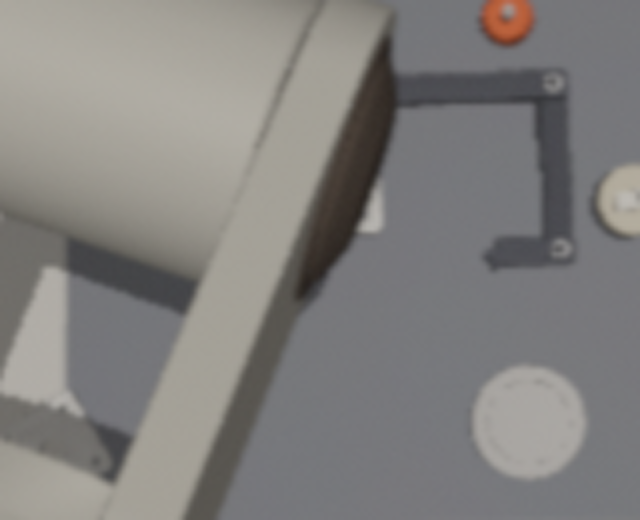

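The plate's visible near-right corner is at (383,232), still about 62 mm off the fence inner face (row 104), so it's sliding flat. I'll carry on into the pocket.

```bash
python3 -m creep '[[255,[0.05,-0.6,0],0],[255,[0.1,-1.2,0],0],[255,[0.15,-1.8,0],0],[255,[0.2,-2.4,0],0],[255,[0.25,-3,0],0],[255,[0.3,-3.6,0],0],[255,[0.3,-3.6,0],0]]'|egrep 'pos|wrist'; python3 -m creep '[[255,[0.05,-0.6,0],0],[255,[0.1,-1.2,0],0],[255,[0.15,-1.8,0],0],[255,[0.2,-2.4,0],0],[255,[0.25,-2.9,0],0],[255,[0.25,-2.9,0],0]]'|egrep 'pos|wrist'
python3 - <<'E'
from h import *
im=snap('top','t6')
a=cv2.resize(im[170:300,160:320],None,fx=4,fy=4,interpolation=cv2.INTER_CUBIC);cv2.imwrite('pics/c6.png',a[:,:,::-1])
E
```

```text
position: [0.5097, -0.1362, 0.0229]
wrist_force: [0.2, 0.7, 0.1]
position: [0.5122, -0.1651, 0.0229]
wrist_force: [0.7, -0.3, -0.3]
```

View pics/c6.png

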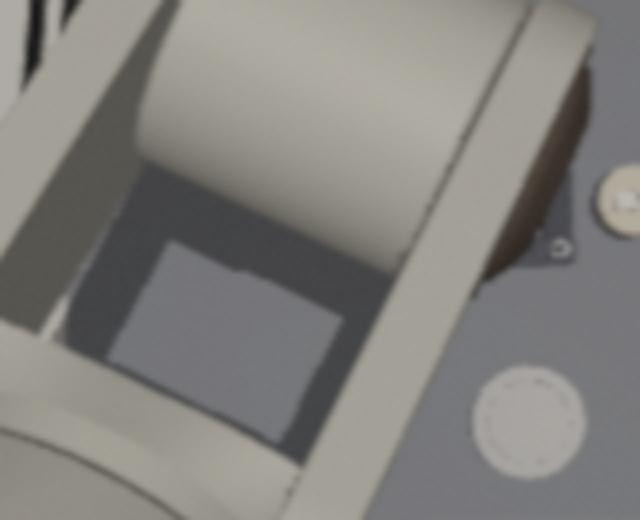

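The arm hides the pocket now; the bystanders I can still see (blank, tin) haven't moved. I'll feel for the end stop by force.

```bash
python3 -m creep '[[255,[0,-0.3,0],0],[255,[0,-0.6,0],0],[255,[0,-0.6,0],0]]'|egrep 'pos|wrist'; for i in 1 2 3; do python3 -m creep '[[255,[0,-0.1,0],0],[255,[0,-0.15,0],0],[255,[0,-0.15,0],0]]' | egrep 'pos|wrist'; done
```

```text
position: [0.5121, -0.1709, 0.0229]
wrist_force: [0.1, 0.9, -0.9]
position: [0.5121, -0.1722, 0.0229]
wrist_force: [0.9, -0.5, 0.7]
position: [0.5121, -0.1738, 0.0229]
wrist_force: [0.9, -0.3, -0.1]
position: [0.5121, -0.1753, 0.0229]
wrist_force: [0.2, -0.1, -1.3]
```

```bash
for i in 1 2 3; do python3 -m creep '[[255,[0,-0.1,0],0],[255,[0,-0.15,0],0],[255,[0,-0.15,0],0]]' | egrep 'time|pos|wrist'; done
```

```text
time: 17.6
position: [0.5121, -0.1768, 0.0229]
wrist_force: [-0.6, 0.4, 0.3]
time: 17.98
position: [0.5121, -0.1783, 0.0229]
wrist_force: [0.4, 0.2, 0.8]
time: 18.35
position: [0.512, -0.1795, 0.0229]
wrist_force: [-0.9, 2.9, 1.2]
```

```bash
for i in 1 2; do python3 -m creep '[[255,[0,-0.05,0],0],[255,[0,-0.1,0],0],[255,[0,-0.1,0],0]]' | egrep 'time|pos|wrist'; done
```

```text
time: 18.73
position: [0.512, -0.1798, 0.0228]
wrist_force: [-1.1, 11.0, 3.5]
time: 19.1
position: [0.512, -0.18, 0.0228]
wrist_force: [1.1, 18.2, 6.3]
```

```bash
python3 -m creep '[[255,[0,0.4,0],0],[255,[0,1.5,0.3],0],[255,[0,2,4],0],[255,[-1,5,8],0],[255,[-2,10,8],0],[255,[-3,15,8],0],[255,[-4,20,8],0],[255,[-4,21,8],0]]'|egrep 'time|pos|wrist'
python3 - <<'E'
from h import *
im=snap('top','t7'); r,W=plate(im[:,:,::-1],250,192,305,236); print(r); print(np.round(cv2.boxPoints(r),1))
cv2.imwrite('pics/c7.png',cv2.resize(im[175:255,215:325],None,fx=7,fy=7,interpolation=cv2.INTER_CUBIC)[:,:,::-1])
E
```

```text
time: 20.1
position: [0.4713, 0.0308, 0.1032]
wrist_force: [0.0, -0.5, 0.1]
((30.347412109375, 30.81631851196289), (62.32746505737305, 61.397613525390625), 0.7065783143043518)
[[-1.2 61.1]
 [-0.4 -0.3]
 [61.9  0.5]
 [61.1 61.9]]
```

View pics/c7.png

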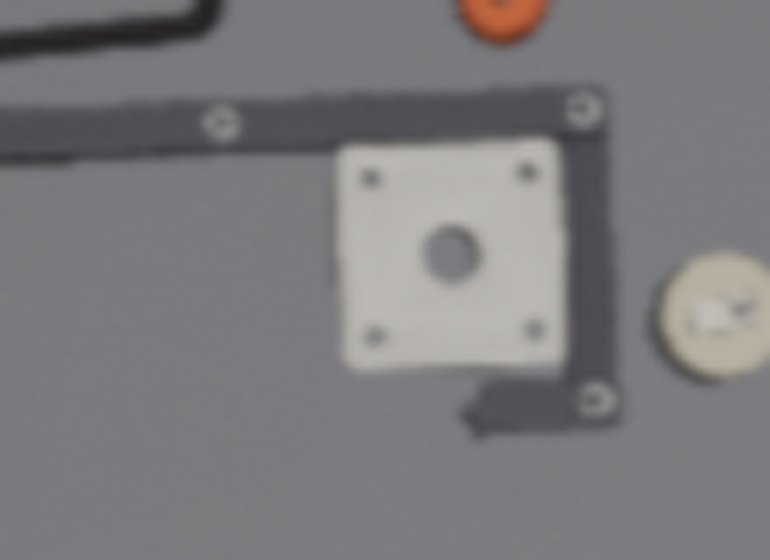

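The plate's centre measures (30.3, 30.8) mm in the fence frame, square within 1°, at crop (450,255); the bystanders in view haven't moved. For snugness I'll make one light press towards the long fence beside the lip, then one against the end stop.

```bash
python3 -m creep '[[255,[-1,-6,0],0],[255,[-2,-12,0],0],[255,[-2.3,-18,0],0],[255,[-2.3,-23,0],0],[255,[-2.3,-23,-3],0],[255,[-2.3,-23,-6],0],[255,[-2.3,-23,-7.5],0],[255,[-2.3,-23,-8],0]]'|egrep 'pos|wrist'; python3 -m creep '[[255,[0,0,0],0],[255,[0,0,0],0]]'|egrep 'pos|wrist'
```

```text
position: [0.4489, -0.202, 0.0225]
wrist_force: [-0.2, 0.3, 0.2]
position: [0.4495, -0.2019, 0.0238]
wrist_force: [0.4, -0.5, -0.2]
```

```bash
python3 -m creep '[[255,[0,0.3,0],0],[255,[0.5,0.3,0],0],[255,[1,0.3,0],0],[255,[1.5,0.3,0],0],[255,[1.8,0.3,0],0],[255,[1.8,0.3,0],0]]'|egrep 'pos|wrist'; for i in 1 2; do python3 -m creep '[[255,[0.1,0,0],0],[255,[0.15,0,0],0],[255,[0.15,0,0],0]]' | egrep 'time|pos|wrist'; done
```

```text
position: [0.4672, -0.1987, 0.0228]
wrist_force: [-0.6, -0.4, 0.7]
time: 22.52
position: [0.4685, -0.1987, 0.0229]
wrist_force: [-0.6, -0.5, -0.5]
time: 22.9
position: [0.4701, -0.1987, 0.0229]
wrist_force: [0.1, -0.3, -1.1]
```

```bash
for i in 1 2 3; do python3 -m creep '[[255,[0.05,0,0],0],[255,[0.1,0,0],0],[255,[0.1,0,0],0]]' | egrep 'time|pos|wrist'; done
```

```text
time: 23.28
position: [0.4711, -0.1987, 0.0228]
wrist_force: [-0.9, 0.1, -0.1]
time: 23.65
position: [0.4717, -0.1986, 0.0228]
wrist_force: [-5.6, 0.6, 2.9]
time: 24.02
position: [0.4719, -0.1986, 0.0227]
wrist_force: [-13.6, -0.5, 7.0]
```

```bash
python3 -m creep '[[255,[-0.6,0,0],0],[255,[-1.8,0,0.3],0],[255,[-2,0,4],0],[255,[-2,5,8],0],[255,[-1,11,8],0],[255,[0,17,8],0],[255,[0,22,8],0],[255,[0,23,8],0]]'|egrep 'time|pos|wrist'
python3 - <<'E'
from h import *
im=snap('top','t8'); r,W=plate(im[:,:,::-1],250,192,305,236); print(r); print(np.round(cv2.boxPoints(r),1))
a=cv2.imread('pics/t7.png')[180:245,245:315,::-1].astype(int); print(np.abs(a-im[180:245,245:315]).max())
E
```

```text
time: 25.02
position: [0.4724, 0.0336, 0.1031]
wrist_force: [-0.5, -0.7, 0.5]
((30.37586784362793, 30.368303298950195), (62.299312591552734, 61.50318145751953), 0.16707134246826172)
[[-0.9 61. ]
 [-0.7 -0.5]
 [61.6 -0.3]
 [61.4 61.2]]
21
```

Pressing to the fence squared it from 0.7° to 0.17°. I'll finish with a light press against the end stop.

```bash
python3 -m creep '[[255,[1,-5,0],0],[255,[2,-10,0],0],[255,[4,-14,0],0],[255,[4,-17.7,0],0],[255,[4,-17.7,-3],0],[255,[4,-17.7,-6],0],[255,[4,-17.7,-7.7],0],[255,[4,-17.7,-8],0]]'|egrep 'pos|wrist'; python3 -m creep '[[255,[0,0,0],0],[255,[0,0,0],0]]'|egrep 'pos|wrist'
```

```text
position: [0.5125, -0.1462, 0.0223]
wrist_force: [0.4, -0.2, 0.1]
position: [0.5136, -0.1459, 0.0239]
wrist_force: [0.5, 0.5, -0.3]
```

```bash
python3 -m creep '[[255,[0,-0.6,0],0],[255,[0,-1.2,0],0],[255,[0,-1.8,0],0],[255,[0,-2.4,0],0],[255,[0,-2.9,0],0],[255,[0,-3.15,0],0],[255,[0,-3.2,0],0],[255,[0,-3.2,0],0]]'|egrep 'pos|wrist'; for i in 1 2; do python3 -m creep '[[255,[0,-0.05,0],0],[255,[0,-0.1,0],0],[255,[0,-0.1,0],0]]' | egrep 'time|pos|wrist'; done
```

```text
position: [0.513, -0.1776, 0.0229]
wrist_force: [-0.0, -0.3, -1.3]
time: 27.7
position: [0.5131, -0.1787, 0.0229]
wrist_force: [-0.3, -0.1, 0.5]
time: 28.08
position: [0.513, -0.1795, 0.0229]
wrist_force: [-0.3, 3.7, 0.7]
```

```bash
python3 -m creep '[[255,[0,-0.05,0],0],[255,[0,-0.1,0],0],[255,[0,-0.1,0],0]]' | egrep 'pos|wrist'; python3 -m creep '[[255,[0,0.4,0],0],[255,[0,1.5,0.3],0],[255,[0,2,4],0],[255,[-1,5,8],0],[255,[-2,10,8],0],[255,[-3,15,8],0],[255,[-4,20,8],0],[255,[-4,21,8],0]]'|egrep 'time|pos|wrist'
python3 - <<'E'
from h import *
im=snap('top','t9'); r,W=plate(im[:,:,::-1],250,192,305,236); print(r); print(np.round(cv2.boxPoints(r),1))
E
```

```text
position: [0.513, -0.1797, 0.0228]
wrist_force: [0.2, 11.2, 3.9]
time: 29.45
position: [0.4722, 0.0319, 0.1032]
wrist_force: [0.3, 0.1, 0.3]
((30.37586784362793, 30.368303298950195), (62.299312591552734, 61.50318145751953), 0.16707134246826172)
[[-0.9 61. ]
 [-0.7 -0.5]
 [61.6 -0.3]
 [61.4 61.2]]
```

The plate is unchanged by that press, so it's snug on both sides. I'm handing in.

```bash
python3 -c "
from workcell import ctrl
print(ctrl.hand_in())"
```

```text
the job is handed in; nothing more can be done
None
```

The adapter plate is home, pushed flat to the long fence outside the pocket and then slid along it; it sits against fence and end stop, square within about 0.2° by camera, and the job was handed in at about 29.5 s of the 58 s, with no verdict shown.

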